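Put the chromatography columns away in order of length

TASK

Put the four chromatography columns from the grey bench pad away in the column tray, one to a lane and in order of length: the shortest in the lane next to the tray's blue grip, the longest in the lane farthest from it. Lay each one flat in the middle of its lane, straight along it and centred lengthways, and set it down gently: the columns must not be dropped. Leave the bottle where it stands.

Things in the scene. Friction and masses are not known exactly. Their poses are not given: they have to be found in the camera images.
- column_50: shortest of the four columns: beige tube, 13 mm dia., with a steel hexagonal fitting at each end (20 mm across flats, 14 mm long) holding a black plug (8 mm dia., 5 mm long); 76 mm long overall, 38 mm of bare tube; 60 g. Lies on the grey pad (2 mm thick). Origin on the tube's axis at mid-length, 10 mm above what it lies on; x along the tube; ends alike.
- column_100: second shortest of the four columns: beige tube, 13 mm dia., with a steel hexagonal fitting at each end (20 mm across flats, 14 mm long) holding a black plug (8 mm dia., 5 mm long); 126 mm long overall, 88 mm of bare tube; 90 g. Lies on the grey pad (2 mm thick). Origin on the tube's axis at mid-length, 10 mm above what it lies on; x along the tube; ends alike.
- column_150: second longest of the four columns: beige tube, 13 mm dia., with a steel hexagonal fitting at each end (20 mm across flats, 14 mm long) holding a black plug (8 mm dia., 5 mm long); 176 mm long overall, 138 mm of bare tube; 120 g. Lies on the grey pad (2 mm thick). Origin on the tube's axis at mid-length, 10 mm above what it lies on; x along the tube; ends alike.
- column_250: longest of the four columns: beige tube, 13 mm dia., with a steel hexagonal fitting at each end (20 mm across flats, 14 mm long) holding a black plug (8 mm dia., 5 mm long); 276 mm long overall, 238 mm of bare tube; 190 g. Lies on the grey pad (2 mm thick). Origin on the tube's axis at mid-length, 10 mm above what it lies on; x along the tube; ends alike.
- lane_a: one of four like lanes of the fixed grey tray: a flat black foam strip, 296 x 40 mm, top face 6 mm above the bench. Origin at the centre of that face; x along the lane, y across, z up. Lanes are 56 mm apart, open at the ends; grey ribs beside them are 16 mm wide and stand 8 mm above the foam, but are cut away over the middle 52 mm of the length, for the fingers.
- lane_b: one of four like lanes of the fixed grey tray: a flat black foam strip, 296 x 40 mm, top face 6 mm above the bench. Origin at the centre of that face; x along the lane, y across, z up. Lanes are 56 mm apart, open at the ends; grey ribs beside them are 16 mm wide and stand 8 mm above the foam, but are cut away over the middle 52 mm of the length, for the fingers.
- lane_c: one of four like lanes of the fixed grey tray: a flat black foam strip, 296 x 40 mm, top face 6 mm above the bench. Origin at the centre of that face; x along the lane, y across, z up. Lanes are 56 mm apart, open at the ends; grey ribs beside them are 16 mm wide and stand 8 mm above the foam, but are cut away over the middle 52 mm of the length, for the fingers.
- lane_d: one of four like lanes of the fixed grey tray: a flat black foam strip, 296 x 40 mm, top face 6 mm above the bench. Origin at the centre of that face; x along the lane, y across, z up. Lanes are 56 mm apart, open at the ends; grey ribs beside them are 16 mm wide and stand 8 mm above the foam, but are cut away over the middle 52 mm of the length, for the fingers.
- blue_grip: the blue carrying grip (130 x 22 x 16 mm, fixed) at one end of the row of lanes, 47 mm from the centre line of the first lane; it marks the first lane. The grip at the tray's other end is white. It may be at either end. Origin at the centre of its underside.
- bottle: white capped bottle with a red cap, 52 mm in diameter, 105 mm high, standing loose on the bench beyond the work; origin at the centre of its underside. A bystander.
There are look-alikes about, which are no part of the job. What is shaped like the column_50 but yellow is not meant. What is shaped like the column_100 but green is not meant.

How it is judged (in metres and radians):
At the end, for the whole second after the job is handed in: Counting from the blue grip, the lanes hold the columns from shortest to longest. Each column lies flat on its lane's foam (axis 6 to 14 mm above it), its middle within 15 mm of the lane's centre lengthways and 10 mm sideways, within 0.12 rad of the lane's direction, released and at rest (((horizontal distance between blue_grip and lane_a below 0.13 m and (x of column_50 in the frame of lane_a between -0.015 and 0.015 m and y of column_50 in the frame of lane_a between -0.01 and 0.01 m and z of column_50 in the frame of lane_a between 0.006 and 0.014 m and angle between the x axis of column_50 and the x axis of lane_a, either way round below 0.12 rad) and (x of column_100 in the frame of lane_b between -0.015 and 0.015 m and y of column_100 in the frame of lane_b between -0.01 and 0.01 m and z of column_100 in the frame of lane_b between 0.006 and 0.014 m and angle between the x axis of column_100 and the x axis of lane_b, either way round below 0.12 rad) and (x of column_150 in the frame of lane_c between -0.015 and 0.015 m and y of column_150 in the frame of lane_c between -0.01 and 0.01 m and z of column_150 in the frame of lane_c between 0.006 and 0.014 m and angle between the x axis of column_150 and the x axis of lane_c, either way round below 0.12 rad) and (x of column_250 in the frame of lane_d between -0.015 and 0.015 m and y of column_250 in the frame of lane_d between -0.01 and 0.01 m and z of column_250 in the frame of lane_d between 0.006 and 0.014 m and angle between the x axis of column_250 and the x axis of lane_d, either way round below 0.12 rad)) or (horizontal distance between blue_grip and lane_a above 0.13 m and (x of column_50 in the frame of lane_d between -0.015 and 0.015 m and y of column_50 in the frame of lane_d between -0.01 and 0.01 m and z of column_50 in the frame of lane_d between 0.006 and 0.014 m and angle between the x axis of column_50 and the x axis of lane_d, either way round below 0.12 rad) and (x of column_100 in the frame of lane_c between -0.015 and 0.015 m and y of column_100 in the frame of lane_c between -0.01 and 0.01 m and z of column_100 in the frame of lane_c between 0.006 and 0.014 m and angle between the x axis of column_100 and the x axis of lane_c, either way round below 0.12 rad) and (x of column_150 in the frame of lane_b between -0.015 and 0.015 m and y of column_150 in the frame of lane_b between -0.01 and 0.01 m and z of column_150 in the frame of lane_b between 0.006 and 0.014 m and angle between the x axis of column_150 and the x axis of lane_b, either way round below 0.12 rad) and (x of column_250 in the frame of lane_a between -0.015 and 0.015 m and y of column_250 in the frame of lane_a between -0.01 and 0.01 m and z of column_250 in the frame of lane_a between 0.006 and 0.014 m and angle between the x axis of column_250 and the x axis of lane_a, either way round below 0.12 rad))) and linear speed of each of column_50, column_100, column_150, column_250 below 0.02 m/s and angular speed of each of column_50, column_100, column_150, column_250 below 0.2 rad/s); the robot touches nothing.
It fails at once if a column is dropped or flung (faster than 0.8 m/s while less than 50 mm above the bench) ((linear speed of column_50 above 0.8 m/s and height (world z) of column_50 below 0.05 m) or (linear speed of column_100 above 0.8 m/s and height (world z) of column_100 below 0.05 m) or (linear speed of column_150 above 0.8 m/s and height (world z) of column_150 below 0.05 m) or (linear speed of column_250 above 0.8 m/s and height (world z) of column_250 below 0.05 m)).
It fails at once if the bottle is pushed more than 20 mm or knocked over (distance of bottle from where it was at the start of the episode above 0.02 m or angle between bottle's own z axis and vertical above 0.4 rad).
It also fails if it takes over 128 s, if anything falls off the work surface, if the arm or the gripper's body presses on something with over 40 N, if the wrist force passes 120 N, or if a joint passes its speed limit or range.

ROBOT

A 6-joint arm with a two-finger parallel gripper is mounted at the origin on the work surface. World frame = base frame: x ahead of the robot, y to its left, z up, the work surface at z = 0. Lengths are in mm, angles in rad, forces in N, time in s.
With the tool pointing down it reaches from about 350 to 975 mm from the base axis. Payload 7.1 kg.
Tool frame: the origin (TCP) lies at the very end of the fingers, on their centre line; the grasp point (between the pads) lies 19 mm behind it; z points along the fingers, y is the direction in which the jaws open and shut (so a half turn about z gives the same grasp; the last joint's range is limited). The gripper opens to 88 mm and grips with 3 to 60 N. Pads are 20 mm wide; open, the fingers measure 115 mm over their backs; the gripper's body (75 mm by 178 mm) begins 61 mm behind the grasp point.
Start: joints at [-1.146, 0.423, 1.63, -0, 1.089, -0.019], TCP at [268.373, -564.429, 222.675] pointing down, gripper open.
Joint ranges: [-3, 3], [-0.9, 2.11], [0.09, 2.58], [-1.31, 4.45], [0.11, 2.69], [-2.54, 2.54]. Speed limits (rad/s): [2.39, 2.39, 3.01, 3.14, 3.14, 3.14].

INTERFACE

Orientations are given as a rotation vector (axis times angle).
In Python, from workcell import ctrl, imaging gives the robot as it stands. The module is installed in compiled form; this text tells all that it offers.
- The arm moves only by the shell command python3 -m pendant 'ROWS'. ROWS is JSON, a list of rows, each an object with "turn": the turn, a rotation vector about the world's x, y, z in rad, a list of three; "dp": the shift along the world's x, y, z in m, a list of three; "claw": the finger opening in m, from 0 to 0.0878. A call has 1 to 8 rows; each row is the pose to reach, as a shift and turn from the pose commanded when the call began; what a row does not reach only later rows make up. A row lasts 1/10 s, in which the tool goes at most 50 mm and 8.59 degrees, less where a joint would pass 70% of its speed; a pose out of reach is approached as far as the arm can. A call with a gripper value outside its range is refused whole. The fingers move at their own pace and stop on an object; the grip force is fixed at half the most. Time passes only in rows, so rows that repeat a pose let the fingers close. It gives the time, the measured TCP pose, the force and the opening at its end, in the units of the state.
- ctrl.get_obs(): the state, without advancing time (a new reading comes with each control period).
- imaging.get_image(name): name is "side" or "top"; returns a dict with "pixels" (384x512x3 uint8, blue, green, red), "fov_y" (degrees; the focal length in pixels is half the picture's height over the tangent of half this angle, whatever the lens; pixels are square), "cx", "cy" (the principal point, pixels), "xyz" and "rotation" of the camera in the world. Camera axes: x right, y up, looking along -z (the intrinsics and any distortion apply to the point x, -y, -z); pixel columns grow to the right and rows downward; lengths in mm; the calibration is good to about 2 mm. A picture is of the moment at which its call begins. There is no depth.
- ctrl.close_job(): hands the job in, once; it reports no verdict.
The state is a dict: "t": time; "qpos": joint angles; "qvel": joint speeds; "joint_torque": joint torques, N m; "ee_pos": TCP position; "orientation": TCP orientation; "ft_force": force on the tool from outside, world axes, zero at the start; "moment": the same for the moment, N m; "width": finger opening in mm.
Only numpy, scipy, OpenCV 4.12 (cv2) and the standard library are available. Lean on these libraries where they do the work, as an engineer would, in place of code of your own. Each camera call takes 0.05 s, during which the arm holds its last target.

## Working session

There is one attempt and no reset: what is moved stays moved. The work goes in short steps, Python scripts to look and compute and a shell command to move; the robot and the scene stay as the last step left them, time stands still between calls to the robot, and variables do not carry over. Pictures are saved under pics/ and viewed, and the job is handed in when it is done.

```bash
mkdir -p pics
python3 - <<'E'
from workcell import ctrl, imaging
import cv2
o=ctrl.get_obs(); print({k:o[k] for k in('t','ee_pos','orientation','width','qpos')})
for n in('top','side'):
    d=imaging.get_image(n); cv2.imwrite(f'pics/{n}0.png',d['pixels'])
    print(n,{k:v for k,v in d.items() if k!='pixels'})
E
```

```text
{'t': 0.0, 'ee_pos': array([ 268.13277051, -563.94827327,  221.89847968]), 'orientation': array([-3.06311703e+00, -6.91018078e-01,  4.79849499e-04]), 'width': 87.71298845674275, 'qpos': array([-1.14603505e+00,  4.23848474e-01,  1.63068605e+00,  2.87934273e-06,
        1.08858734e+00, -1.89978511e-02])}
top {'fov_y': 43.67288941465995, 'cx': 251.34944529235136, 'cy': 186.55358218803434, 'xyz': array([ 466.80256845,  -66.30593909, 1417.70930534]), 'rotation': array([ 0.11970481, -0.1145665 , -1.57235619])}
side {'fov_y': 54.35859258978053, 'cx': 255.54201516478156, 'cy': 189.67927664165651, 'xyz': array([ 578.04262488, -820.89282678,  820.54895454]), 'rotation': array([ 0.7735506 , -0.04573995, -0.08338904])}
```

View pics/top0.png

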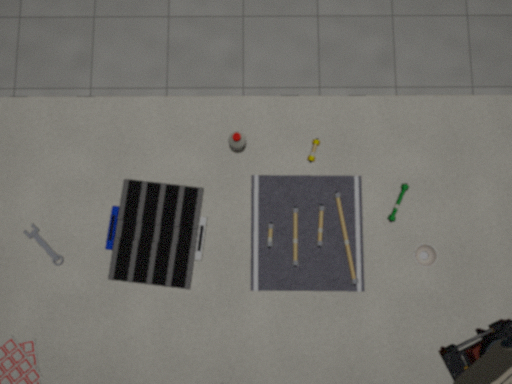

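View pics/side0.png

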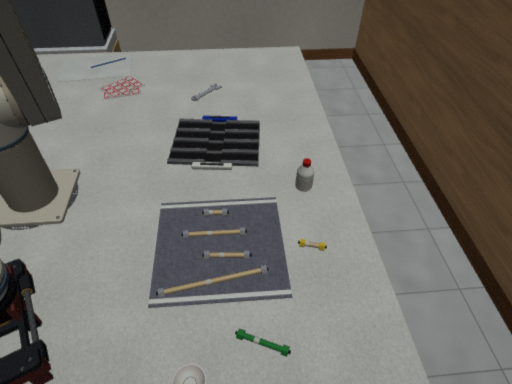

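```bash
cat > h.py <<'E'
import numpy as np, cv2
from workcell import ctrl, imaging
from scipy.spatial.transform import Rotation as R
def cast(d,uv,z):
    uv=np.atleast_2d(np.asarray(uv,float)); f=d['pixels'].shape[0]/2/np.tan(np.radians(d['fov_y']/2))
    r=np.c_[(uv[:,0]-d['cx'])/f,-(uv[:,1]-d['cy'])/f,-np.ones(len(uv))]
    w=R.from_rotvec(d['rotation']).apply(r); s=(z-d['xyz'][2])/w[:,2]
    return d['xyz']+w*s[:,None]
def rect(d,mask,z):
    v,u=np.nonzero(mask); p=cast(d,np.c_[u,v],z)[:,:2]
    c,a,b=line(p); return c,a,b
def line(p):
    c,(w,h),a=cv2.minAreaRect(p.astype(np.float32))
    m=p.mean(0); e,V=np.linalg.eigh(np.cov((p-m).T)); ax=V[:,1]*np.sign(V[0,1])
    t=(p-m)@ax; return m, np.degrees(np.arctan2(ax[1],ax[0])), (np.ptp(t),np.ptp((p-m)@V[:,0]),m+ax*(t.max()+t.min())/2)
def comps(mask,amin):
    n,l,s,c=cv2.connectedComponentsWithStats(mask.astype(np.uint8))
    return [(l==i) for i in range(1,n) if s[i,4]>=amin]
def beige(d):
    h=cv2.cvtColor(d['pixels'],cv2.COLOR_BGR2HSV)
    return (h[...,0]>8)&(h[...,0]<28)&(h[...,1]>50)&(h[...,1]<170)&(h[...,2]>90)
def rep(d,z,amin=15,roi=None):
    m=beige(d)
    if roi: k=np.zeros_like(m);k[roi[1]:roi[3],roi[0]:roi[2]]=1;m=m&k
    for q in comps(m,amin):
        v,u=np.nonzero(q); c,a,b=rect(d,q,z)
        print('px',u.mean().round(1),v.mean().round(1),'n',q.sum(),'c',c.round(1),'ang',round(a,2),'len/w',np.round(b[:2],1),'mid',b[2].round(1))
E
python3 - <<'E'
from h import *
for n in('top','side'):
    d=imaging.get_image(n); print(n); rep(d,12)
    g=cv2.cvtColor(d['pixels'],cv2.COLOR_BGR2GRAY)
    roi=(100,170,215,295) if n=='top' else (160,110,270,175)
    k=np.zeros_like(g,bool);k[roi[1]:roi[3],roi[0]:roi[2]]=1
    for q in comps((g<45)&k,100):
        v,u=np.nonzero(q);c,a,b=rect(d,q,6);print('lane',u.mean().round(1),v.mean().round(1),c.round(1),round(a,2),np.round(b[0:2],1),b[2].round(1))
    x,y,X,Y=roi
    cv2.imwrite(f'pics/crop_{n}.png',cv2.resize(d['pixels'][y-5:Y+5,x-5:X+5],None,fx=4,fy=4,interpolation=cv2.INTER_CUBIC))
E
```

```text
top
px 314.8 145.0 n 55 c [ 803.2 -253.3] ang -19.07 len/w [41.  23.7] mid [ 803.4 -253.4]
px 311.2 157.7 n 24 c [ 764.3 -241.6] ang 73.49 len/w [23.8 18.1] mid [ 764.5 -240.9]
px 341.7 218.5 n 197 c [ 581.8 -326.9] ang 9.58 len/w [125.   13.9] mid [ 581.6 -326.9]
px 320.6 218.9 n 78 c [ 580.9 -264.9] ang -6.05 len/w [48.4 12.9] mid [ 580.6 -264.9]
px 295.0 225.6 n 129 c [ 561.7 -189.5] ang -0.85 len/w [73.3 11.9] mid [ 562.  -189.5]
px 270.1 232.6 n 41 c [ 541.6 -116.4] ang -3.38 len/w [26.2 12.5] mid [ 542.  -116.4]
px 319.7 235.9 n 38 c [ 531.1 -261.1] ang -5.99 len/w [24.1 12.3] mid [ 530.9 -261. ]
px 295.0 251.1 n 84 c [ 487.6 -188.1] ang -0.58 len/w [46.2 12. ] mid [ 487.9 -188.1]
px 350.1 260.7 n 158 c [ 459.5 -347.3] ang 9.35 len/w [99.8 13.7] mid [ 459.  -347.4]
lane 127.4 230.4 [550.9 302.9] -7.06 [291.3  41.1] [553.1 302.6]
lane 146.3 232.6 [544.2 247.1] -6.98 [290.8  41.1] [546.4 246.8]
lane 165.2 234.9 [537.2 191.3] -7.07 [290.4  39.8] [539.5 191.1]
lane 184.1 237.4 [529.7 135.7] -7.06 [290.8  40.1] [532.6 135.4]
lane 112.2 227.7 [558.5 348. ] -7.19 [118.6  18.2] [558.3 
[... 497 characters left out ...]
7 24.2] mid [ 803.5 -249. ]
px 214.4 254.3 n 41 c [ 531.8 -257.6] ang -0.01 len/w [23.1 13.1] mid [ 532.1 -257.6]
px 233.5 254.0 n 98 c [ 581.1 -261.1] ang -5.05 len/w [49.4 12.5] mid [ 581.1 -261.1]
px 235.5 275.1 n 251 c [ 583.1 -323.8] ang 9.61 len/w [126.1  13.7] mid [ 583.9 -323.7]
px 184.6 286.6 n 213 c [ 459.2 -344.8] ang 9.61 len/w [100.2  13.5] mid [ 459.9 -344.7]
lane 219.3 118.6 [559.2 353.3] -6.26 [117.   27.6] [559.4 353.3]
lane 218.3 125.6 [554.3 309.4] -6.98 [290.3  47.5] [554.8 309.4]
lane 216.8 135.1 [547.9 253.6] -6.99 [291.7  47.5] [548.4 253.5]
lane 214.9 145.1 [540.1 197.5] -7.02 [290.3  47.3] [540.6 197.4]
lane 213.7 155.7 [535.2 141.8] -6.82 [291.9  47.3] [534.3 141.9]
```

View pics/crop_top.png

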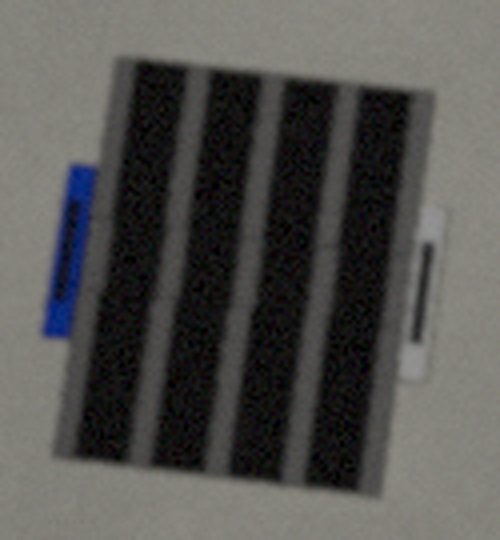

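```bash
cat >> h.py <<'E'
def bright(d,z=12,roi=(262,180,357,288),thr=110,amin=20):
    g=cv2.cvtColor(d['pixels'],cv2.COLOR_BGR2GRAY); k=np.zeros_like(g,bool);k[roi[1]:roi[3],roi[0]:roi[2]]=1
    for q in comps((g>thr)&k,amin):
        v,u=np.nonzero(q); c,a,b=rect(d,q,z)
        print('br px',u.mean().round(1),v.mean().round(1),'c',c.round(1),'ang',round(a,2),'len/w',np.round(b[:2],1),'mid',b[2].round(1))
E
python3 - <<'E'
from h import *
d=imaging.get_image('top');g=cv2.cvtColor(d['pixels'],cv2.COLOR_BGR2GRAY);print(np.median(g[180:200,270:290]))
for t in(100,115):bright(d,thr=t)
e=imaging.get_image('side');print('side')
for t in(100,115):bright(e,roi=(165,205,275,297),thr=t)
cv2.imwrite('pics/pad.png',cv2.resize(d['pixels'][170:296,250:365],None,fx=5,fy=4.7,interpolation=cv2.INTER_CUBIC))
E
```

```text
71.0
br px 349.6 229.9 c [ 548.9 -348.9] ang 0.26 len/w [294.6  58.7] mid [ 548.7 -348.9]
br px 320.4 225.9 c [ 560.5 -263.8] ang -4.68 len/w [108.6  11.8] mid [ 562.  -263.9]
br px 295.0 236.3 c [ 530.6 -189. ] ang -1.16 len/w [157.2  11.7] mid [ 531.9 -189. ]
br px 269.8 235.4 c [ 533.4 -115.4] ang -4.57 len/w [55.8  9.9] mid [ 536.  -115.6]
br px 355.7 212.1 c [ 600.9 -368.6] ang -1.59 len/w [226.4   4.1] mid [ 583.  -368.1]
br px 345.4 236.8 c [ 528.6 -336.1] ang 9.47 len/w [229.7   8. ] mid [ 529. -336.]
br px 295.0 236.6 c [ 529.6 -189. ] ang -1.25 len/w [133.8   6. ] mid [ 531.7 -189. ]
br px 320.2 226.1 c [ 560.  -263.3] ang -4.43 len/w [79.4  6.3] mid [ 561.7 -263.5]
br px 269.8 236.1 c [ 531.3 -115.3] ang -6.13 len/w [35.1  8.7] mid [ 534.4 -115.7]
side
br px 189.0 205.9 c [461.4 -83.3] ang -2.71 len/w [185.3  12.5] mid [484.3 -84.4]
br px 214.7 211.0 c [ 535.1 -109.1] ang -3.95 len/w [63.4 15.7] mid [ 535.6 -109.1]
br px 214.1 231.7 c [ 532.3 -183.8] ang -0.94 len/w [166.4  18.5] mid [ 531.1 -183.7]
br px 226.2 253.5 c [ 562.5 -257.7] ang -4.53 len/w [114.5  15.8] mid [ 561.6 -257.6]
br px 215.6 279.3 c [ 534.9 -331. ] ang 9.81 len/w [251.1  20.9] mid [ 536.4 -330.8]
br px 240.8 294.1 c [ 592.7 -376.4] ang -2.44 len/w [216.2  15.2] mid [ 564.2 -375.2]
br px 186.3 205.7 c [453.6 -82. ] ang -2.89 len/w [159.2  11.7] mid [471.3 -82.9]
br px 214.7 211.0 c [ 535.1 -109.1] ang -1.83 len/w [57.2 13.3] mid [ 535.9 -109.1]
br px 213.8 231.7 c [ 531.5 -183.9] ang -0.93 len/w [160.6  14.6] mid [ 531.1 -183.9]
br px 226.6 253.7 c [ 563.3 -258.6] ang -4.87 len/w [111.7  12.4] mid [ 562.9 -258.6]
br px 211.8 280.0 c [ 525.4 -332.5] ang 9.62 len/w [235.7  12.1] mid [ 528.8 -331.9]
br px 241.3 294.1 c [ 593.8 -376.6] ang -2.22 len/w [206.8  14. ] mid [ 568.9 -375.6]
```

View pics/pad.png

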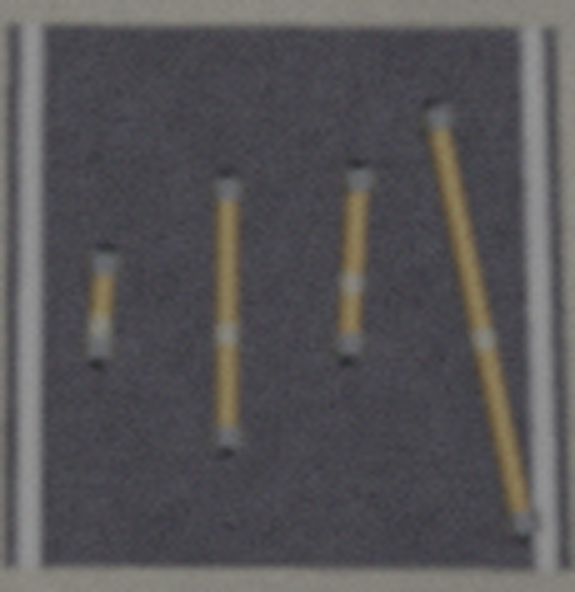

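Top view: columns at about (270,235)=50, (321,226)=100, (295,236)=150 and (346,238)=250. The blue grip is at (112,228), on the +y side, so lane 1 is the one at (127,230). Measured lengths and the 56 mm lane spacing agree with the specification.

```bash
python3 -m pendant '[{"dp":[0.13,0.22,-0.03],"turn":[0,0,-0.513],"claw":0.05},{"dp":[0.13,0.22,-0.03],"turn":[0,0,-0.513],"claw":0.05},{"dp":[0.13,0.22,-0.03],"turn":[0,0,-0.513],"claw":0.05},{"dp":[0.13,0.22,-0.03],"turn":[0,0,-0.513],"claw":0.05},{"dp":[0.13,0.22,-0.03],"turn":[0,0,-0.513],"claw":0.05},{"dp":[0.13,0.22,-0.03],"turn":[0,0,-0.513],"claw":0.05},{"dp":[0.13,0.22,-0.03],"turn":[0,0,-0.513],"claw":0.05},{"dp":[0.13,0.22,-0.03],"turn":[0,0,-0.513],"claw":0.05}]'
python3 -m pendant '[{"dp":[0.0376,0.046,-0.03],"turn":[0,0,0],"claw":0.05},{"dp":[0.08,0.09,-0.06],"turn":[0,0,0],"claw":0.05},{"dp":[0.11,0.14,-0.09],"turn":[0,0,0],"claw":0.05},{"dp":[0.1376,0.19,-0.11],"turn":[0,0,0],"claw":0.05},{"dp":[0.1376,0.231,-0.125],"turn":[0,0,0],"claw":0.05},{"dp":[0.1376,0.231,-0.125],"turn":[0,0,0],"claw":0.05},{"dp":[0.1376,0.231,-0.125],"turn":[0,0,0],"claw":0.05},{"dp":[0.1376,0.231,-0.125],"turn":[0,0,0],"claw":0.05}]'
python3 - <<'E'
from h import *
o=ctrl.get_obs();print(o['t'],o['ee_pos'],R.from_rotvec(o['orientation']).as_matrix().round(3),o['width'])
a=imaging.get_image('top')['pixels'][150:300,230:370];b=imaging.get_image('side')['pixels'][130:310,140:290]
cv2.imwrite('pics/a1.png',np.hstack([cv2.resize(a,(560,600))[:, :400],cv2.resize(b,(400,480)).copy().__class__((600,400,3),np.uint8)*0]) if 0 else cv2.resize(b,None,fx=4,fy=3.3,interpolation=2)[:600])
cv2.imwrite('pics/a2.png',cv2.resize(a,None,fx=4,fy=4,interpolation=2))
E
```

```text
t: 1.1
ee_pos: [398.4, -345.3, 193.0]
orientation: [3.139, -0.108, 0.001]
ft_force: [0.4, -0.2, -0.9]
width: 50.1
t: 1.9
ee_pos: [536.1, -114.2, 67.3]
orientation: [3.14, -0.108, -0.001]
ft_force: [0.9, -0.5, 0.1]
width: 49.9
1.9 [ 536.13187595 -114.2195674    67.32051151] [[ 0.998 -0.068 -0.001]
 [-0.068 -0.998 -0.   ]
 [-0.001  0.    -1.   ]] 49.85328025600322
```

View pics/a1.png

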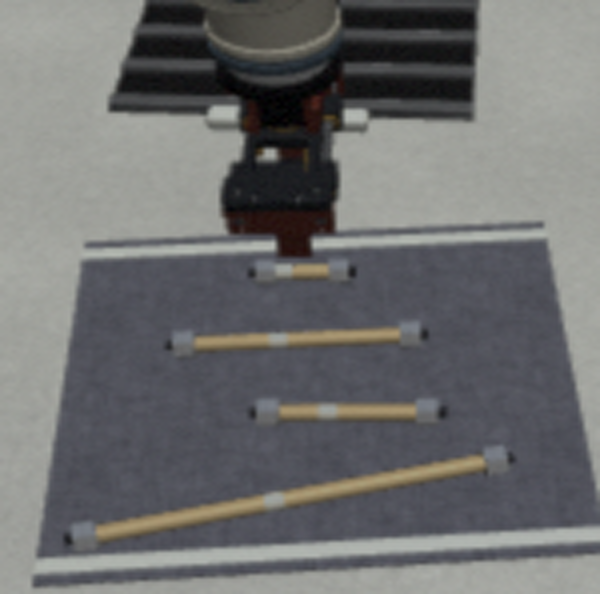

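View pics/a2.png

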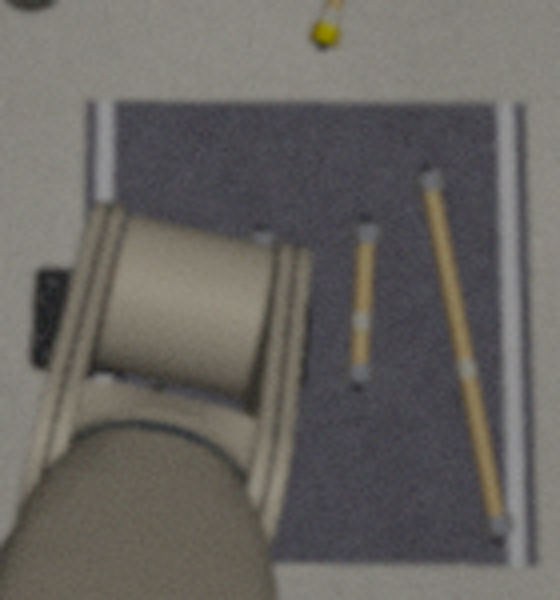

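The side view shows the jaws in line with column_50 (finger at about (213,207) px, column at (215,211)). I'll descend and grip.

```bash
python3 -m pendant '[{"dp":[0,0,-0.03],"turn":[0,0,0],"claw":0.05},{"dp":[0,0,-0.05],"turn":[0,0,0],"claw":0.05},{"dp":[0,0,-0.0625],"turn":[0,0,0],"claw":0.05},{"dp":[0,0,-0.0625],"turn":[0,0,0],"claw":0.03},{"dp":[0,0,-0.0625],"turn":[0,0,0],"claw":0.02},{"dp":[0,0,-0.0625],"turn":[0,0,0],"claw":0.01},{"dp":[0,0,-0.0625],"turn":[0,0,0],"claw":0.0},{"dp":[0,0,-0.0625],"turn":[0,0,0],"claw":0.0}]'
python3 -m pendant '[{"dp":[0,0,0],"turn":[0,0,0],"claw":0.0},{"dp":[0,0,0],"turn":[0,0,0],"claw":0.0},{"dp":[0,0,0],"turn":[0,0,0],"claw":0.0},{"dp":[0,0,0.01],"turn":[0,0,0],"claw":0.0},{"dp":[0,0,0.03],"turn":[0,0,0],"claw":0.0},{"dp":[0,0,0.07],"turn":[0,0,0],"claw":0.0},{"dp":[0,0,0.1],"turn":[0,0,0],"claw":0.0},{"dp":[0,0,0.1],"turn":[0,0,0],"claw":0.0}]'
python3 - <<'E'
from h import *
d=imaging.get_image('side');cv2.imwrite('pics/b1.png',cv2.resize(d['pixels'][100:260,140:300],None,fx=3.7,fy=3.7,interpolation=2))
def proj(d,P):
    f=192/np.tan(np.radians(d['fov_y']/2));q=R.from_rotvec(d['rotation']).inv().apply(np.array(P)-d['xyz']);return d['cx']+f*q[0]/-q[2],d['cy']-f*q[1]/-q[2]
o=ctrl.get_obs()
for dx in(-38,0,38): p=o['ee_pos']+[dx*.9976,-dx*.069,7]; u,v=proj(d,p);print((u-140)*3.7,(v-100)*3.7)
E
```

```text
t: 2.8
ee_pos: [536.5, -113.5, 5.9]
orientation: [3.139, -0.108, 0.002]
ft_force: [0.2, 0.2, 0.8]
width: 13.6
t: 3.6
ee_pos: [538.7, -113.9, 109.4]
orientation: [3.138, -0.108, 0.011]
ft_force: [0.8, 0.1, 0.1]
width: 12.4
216.9877107873334 321.76906091116876
270.06127245134496 321.2970888666253
323.0386489279524 320.8259721767655
```

View pics/b1.png

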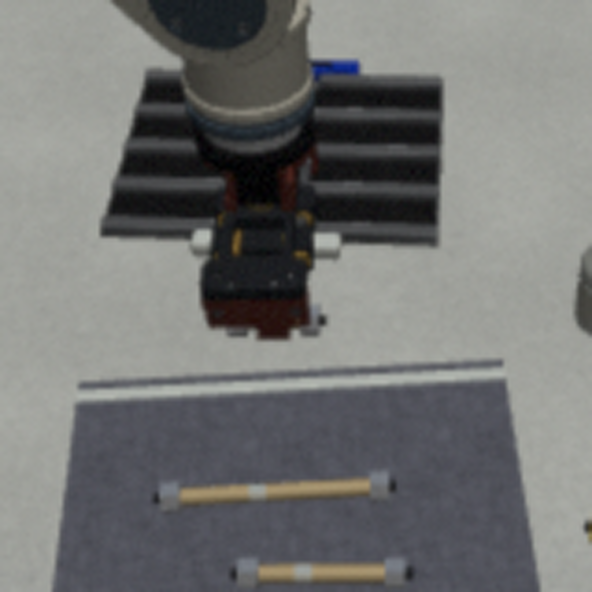

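```bash
python3 -m pendant '[{"dp":[0.001,0.025,0],"turn":[0,0,-0.01],"claw":0.0},{"dp":[0.003,0.07,0],"turn":[0,0,-0.02],"claw":0.0},{"dp":[0.005,0.115,0],"turn":[0,0,-0.03],"claw":0.0},{"dp":[0.007,0.16,0],"turn":[0,0,-0.04],"claw":0.0},{"dp":[0.009,0.205,0],"turn":[0,0,-0.053],"claw":0.0},{"dp":[0.011,0.25,0],"turn":[0,0,-0.053],"claw":0.0},{"dp":[0.013,0.295,0],"turn":[0,0,-0.053],"claw":0.0},{"dp":[0.015,0.34,0],"turn":[0,0,-0.053],"claw":0.0}]'
python3 -m pendant '[{"dp":[0.001,0.04,0],"turn":[0,0,0],"claw":0.0},{"dp":[0.002,0.07,-0.01],"turn":[0,0,0],"claw":0.0},{"dp":[0.002,0.078,-0.03],"turn":[0,0,0],"claw":0.0},{"dp":[0.002,0.078,-0.05],"turn":[0,0,0],"claw":0.0},{"dp":[0.002,0.078,-0.05],"turn":[0,0,0],"claw":0.0},{"dp":[0.002,0.078,-0.05],"turn":[0,0,0],"claw":0.0},{"dp":[0.002,0.078,-0.05],"turn":[0,0,0],"claw":0.0}]'
python3 - <<'E'
from h import *
d=imaging.get_image('side');cv2.imwrite('pics/c1.png',cv2.resize(d['pixels'][60:180,150:280],None,fx=4.5,fy=4.5,interpolation=2))
o=ctrl.get_obs();print(o['ee_pos'],o['qpos'],R.from_rotvec(o['orientation']).as_matrix().round(3))
E
```

```text
t: 4.45
ee_pos: [549.6, 228.1, 103.5]
orientation: [3.135, -0.191, -0.004]
ft_force: [0.6, -0.1, -0.0]
width: 12.1
t: 5.15
ee_pos: [553.3, 304.4, 55.5]
orientation: [-3.136, 0.193, -0.0]
ft_force: [0.1, -0.1, -1.1]
width: 11.9
[553.56201393 304.45523131  55.95684956] [4.83991252e-01 6.48778747e-01 1.69986370e+00 2.65928240e-05
 7.91828773e-01 2.17759711e+00] [[ 0.992 -0.123  0.001]
 [-0.123 -0.992  0.001]
 [ 0.001 -0.001 -1.   ]]
```

View pics/c1.png

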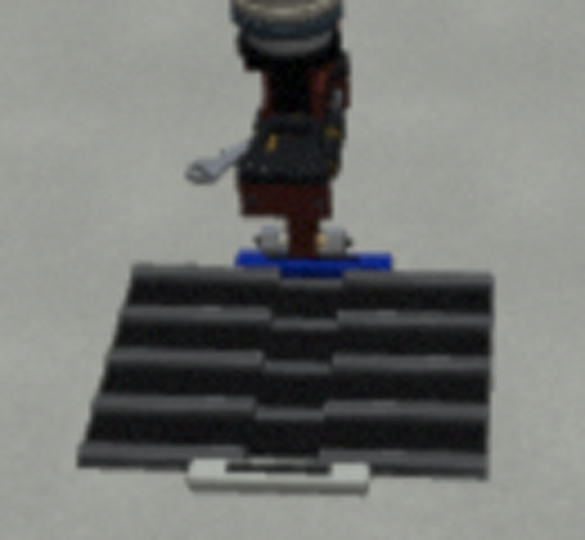

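```bash
python3 -m pendant '[{"dp":[0,0,-0.015],"turn":[0,0,0],"claw":0.0},{"dp":[0,0,-0.03],"turn":[0,0,0],"claw":0.0},{"dp":[0,0,-0.038],"turn":[0,0,0],"claw":0.0},{"dp":[0,0,-0.042],"turn":[0,0,0],"claw":0.0},{"dp":[0,0,-0.044],"turn":[0,0,0],"claw":0.0},{"dp":[0,0,-0.0455],"turn":[0,0,0],"claw":0.0},{"dp":[0,0,-0.0455],"turn":[0,0,0],"claw":0.0},{"dp":[0,0,-0.0455],"turn":[0,0,0],"claw":0.0}]'
python3 -m pendant '[{"dp":[0,0,0],"turn":[0,0,0],"claw":0.014},{"dp":[0,0,0],"turn":[0,0,0],"claw":0.02},{"dp":[0,0,0],"turn":[0,0,0],"claw":0.03},{"dp":[0,0,0],"turn":[0,0,0],"claw":0.036},{"dp":[0,0,0.01],"turn":[0,0,0],"claw":0.036},{"dp":[0,0,0.03],"turn":[0,0,0],"claw":0.036},{"dp":[0,0,0.06],"turn":[0,0,0],"claw":0.036},{"dp":[0,0,0.1],"turn":[0,0,0],"claw":0.036}]'
```

```text
t: 6.0
ee_pos: [553.3, 304.8, 10.0]
orientation: [-3.135, 0.192, -0.001]
ft_force: [0.1, -0.9, -1.6]
width: 12.2
t: 6.8
ee_pos: [551.9, 304.0, 109.9]
orientation: [3.134, -0.192, -0.004]
ft_force: [0.6, 0.5, 0.4]
width: 36.1
```

```bash
python3 -m pendant '[{"dp":[0,-0.045,0],"turn":[0,0,0.01],"claw":0.05},{"dp":[0.002,-0.09,0],"turn":[0,0,0.02],"claw":0.05},{"dp":[0.003,-0.135,0],"turn":[0,0,0.03],"claw":0.05},{"dp":[0.004,-0.18,0],"turn":[0,0,0.04],"claw":0.05},{"dp":[0.005,-0.225,0],"turn":[0,0,0.046],"claw":0.05},{"dp":[0.006,-0.27,0],"turn":[0,0,0.046],"claw":0.05},{"dp":[0.007,-0.315,0],"turn":[0,0,0.046],"claw":0.05},{"dp":[0.009,-0.36,0],"turn":[0,0,0.046],"claw":0.05}]'
python3 -m pendant '[{"dp":[0,-0.045,0],"turn":[0,0,0],"claw":0.05},{"dp":[0,-0.09,0],"turn":[0,0,0],"claw":0.05},{"dp":[0,-0.135,0],"turn":[0,0,0],"claw":0.05},{"dp":[0,-0.18,0],"turn":[0,0,0],"claw":0.05},{"dp":[0,-0.2056,0],"turn":[0,0,0],"claw":0.05},{"dp":[0,-0.2056,-0.03],"turn":[0,0,0],"claw":0.05},{"dp":[0,-0.2056,-0.05],"turn":[0,0,0],"claw":0.05},{"dp":[0,-0.2056,-0.05],"turn":[0,0,0],"claw":0.05}]'
python3 - <<'E'
from h import *
d=imaging.get_image('top');rep(d,16,8,(100,170,215,295));bright(d,16,(120,200,145,260),70,10)
cv2.imwrite('pics/d1.png',np.hstack([cv2.resize(d['pixels'][170:300,95:215],None,fx=3,fy=4,interpolation=2),cv2.resize(imaging.get_image('side')['pixels'][105:295,145:285],None,fx=2.9,fy=520/190,interpolation=2)]))
E
```

```text
t: 7.6
ee_pos: [561.9, -57.3, 110.6]
orientation: [3.139, -0.12, 0.001]
ft_force: [0.6, -0.7, 0.3]
width: 50.0
t: 8.4
ee_pos: [560.1, -260.6, 57.7]
orientation: [-3.137, 0.121, 0.006]
ft_force: [0.6, -0.4, -0.0]
width: 49.9
px 126.6 227.2 n 39 c [559.1 303. ] ang -4.2 len/w [26.3 12.4] mid [558.5 303. ]
br px 121.2 207.4 c [617.4 320.8] ang -2.34 len/w [53.5 11.8] mid [612.7 321. ]
br px 140.2 209.9 c [609.7 264.7] ang -8.24 len/w [60.2 10.8] mid [609.5 264.7]
br px 126.2 229.3 c [552.9 304.2] ang -6.64 len/w [65.4 19.2] mid [553.8 304.1]
br px 120.3 223.8 c [568.9 321.8] ang -3.35 len/w [20.6  3.8] mid [567.  321.9]
br px 135.6 241.3 c [518.  275.5] ang -8.54 len/w [108.4  11.8] mid [520.  275.2]
```

View pics/d1.png

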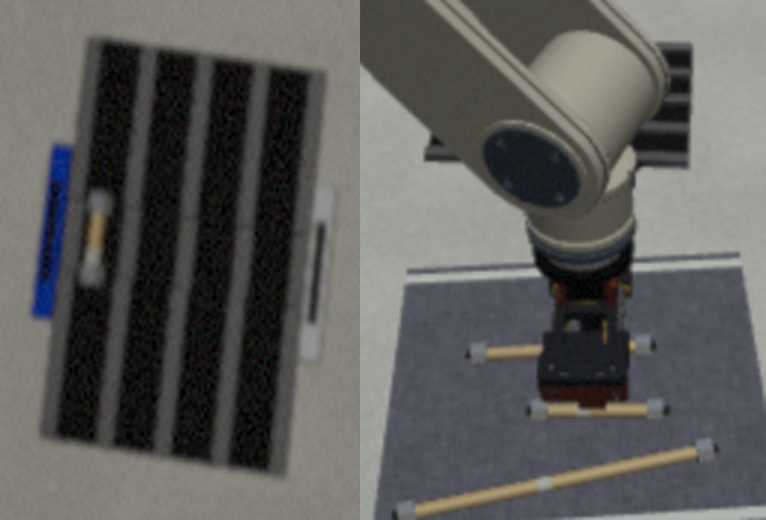

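column_50 lies at (553.8, 304.1) against a lane centre of (553.1, 302.6), which is good. Next I'll grip column_100.

```bash
python3 -m pendant '[{"dp":[0,0,-0.03],"turn":[0,0,0],"claw":0.05},{"dp":[0,0,-0.045],"turn":[0,0,0],"claw":0.05},{"dp":[0,0,-0.0545],"turn":[0,0,0],"claw":0.05},{"dp":[0,0,-0.0545],"turn":[0,0,0],"claw":0.03},{"dp":[0,0,-0.0545],"turn":[0,0,0],"claw":0.02},{"dp":[0,0,-0.0545],"turn":[0,0,0],"claw":0.01},{"dp":[0,0,-0.0545],"turn":[0,0,0],"claw":0.0},{"dp":[0,0,-0.0545],"turn":[0,0,0],"claw":0.0}]'
python3 -m pendant '[{"dp":[0,0,0],"turn":[0,0,0],"claw":0.0},{"dp":[0,0,0],"turn":[0,0,0],"claw":0.0},{"dp":[0,0,0],"turn":[0,0,0],"claw":0.0},{"dp":[0,0,0.01],"turn":[0,0,0],"claw":0.0},{"dp":[0,0,0.03],"turn":[0,0,0],"claw":0.0},{"dp":[0,0,0.07],"turn":[0,0,0],"claw":0.0},{"dp":[0,0,0.1],"turn":[0,0,0],"claw":0.0},{"dp":[0,0,0.1],"turn":[0,0,0],"claw":0.0}]'
python3 - <<'E'
from h import *
d=imaging.get_image('side');cv2.imwrite('pics/e1.png',cv2.resize(d['pixels'][160:300,150:290],None,fx=4,fy=4,interpolation=2))
def proj(d,P):
    f=192/np.tan(np.radians(d['fov_y']/2));q=R.from_rotvec(d['rotation']).inv().apply(np.array(P)-d['xyz']);return d['cx']+f*q[0]/-q[2],d['cy']-f*q[1]/-q[2]
o=ctrl.get_obs()
for dx in(-58,0,58): p=o['ee_pos']+[dx*.9976,-dx*.077,7]; u,v=proj(d,p);print((u-150)*4,(v-160)*4)
E
```

```text
t: 9.3
ee_pos: [562.3, -261.2, 5.8]
orientation: [3.139, -0.12, 0.001]
ft_force: [1.0, -0.3, 0.7]
width: 13.5
t: 10.1
ee_pos: [564.5, -262.2, 109.8]
orientation: [3.136, -0.119, 0.011]
ft_force: [0.5, -0.5, -1.3]
width: 12.4
201.1794592528612 280.57751884693596
298.65932816330235 280.0566415999351
395.909506777847 279.5369916878734
```

View pics/e1.png

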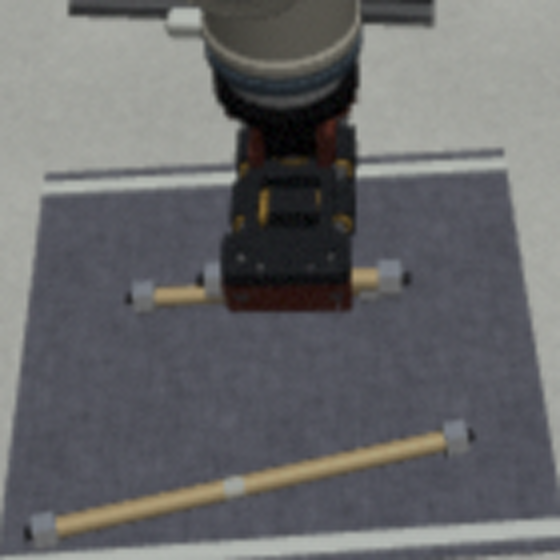

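```bash
python3 -m pendant '[{"dp":[0,0.025,0],"turn":[0,0,-0.01],"claw":0.0},{"dp":[-0.002,0.07,0],"turn":[0,0,-0.02],"claw":0.0},{"dp":[-0.004,0.115,0],"turn":[0,0,-0.03],"claw":0.0},{"dp":[-0.006,0.16,0],"turn":[0,0,-0.04],"claw":0.0},{"dp":[-0.008,0.205,0],"turn":[0,0,-0.046],"claw":0.0},{"dp":[-0.01,0.25,0],"turn":[0,0,-0.046],"claw":0.0},{"dp":[-0.012,0.295,0],"turn":[0,0,-0.046],"claw":0.0},{"dp":[-0.014,0.34,0],"turn":[0,0,-0.046],"claw":0.0}]'
python3 -m pendant '[{"dp":[-0.001,0.045,0],"turn":[0,0,0],"claw":0.0},{"dp":[-0.002,0.09,0],"turn":[0,0,0],"claw":0.0},{"dp":[-0.0034,0.13,0],"turn":[0,0,0],"claw":0.0},{"dp":[-0.0034,0.16,-0.01],"turn":[0,0,0],"claw":0.0},{"dp":[-0.0034,0.1685,-0.03],"turn":[0,0,0],"claw":0.0},{"dp":[-0.0034,0.1685,-0.06],"turn":[0,0,0],"claw":0.0},{"dp":[-0.0034,0.1685,-0.07],"turn":[0,0,0],"claw":0.0},{"dp":[-0.0034,0.1685,-0.07],"turn":[0,0,0],"claw":0.0}]'
python3 - <<'E'
from h import *
o=ctrl.get_obs();print(o['ee_pos'],R.from_rotvec(o['orientation']).as_matrix().round(3))
d=imaging.get_image('side');cv2.imwrite('pics/f1.png',cv2.resize(d['pixels'][60:180,150:280],None,fx=4.5,fy=4.5,interpolation=2))
E
```

```text
t: 10.95
ee_pos: [546.4, 80.6, 103.7]
orientation: [3.135, -0.192, -0.004]
ft_force: [0.4, -0.6, -1.1]
width: 12.6
t: 11.75
ee_pos: [542.4, 246.4, 32.6]
orientation: [3.133, -0.192, -0.008]
ft_force: [-1.1, -0.6, -1.3]
width: 12.0
[542.37493129 246.4245789   32.58170615] [[ 0.993 -0.122 -0.005]
 [-0.122 -0.993 -0.002]
 [-0.005  0.003 -1.   ]]
```

View pics/f1.png

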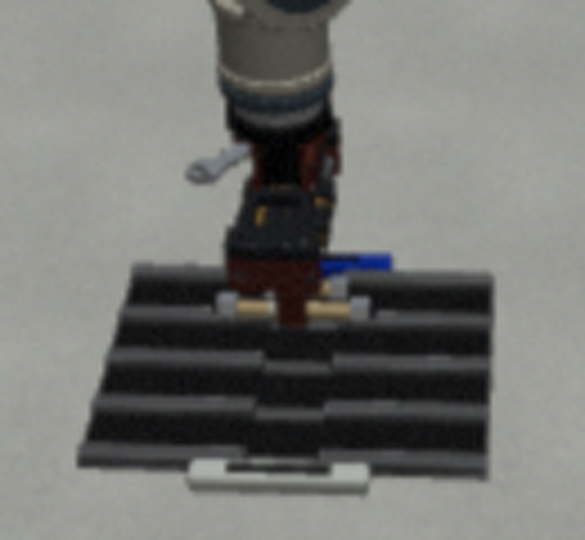

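```bash
python3 -m pendant '[{"dp":[0,0,0],"turn":[0,0,0],"claw":0.0},{"dp":[0,0,-0.01],"turn":[0,0,0],"claw":0.0},{"dp":[0,0,-0.018],"turn":[0,0,0],"claw":0.0},{"dp":[0,0,-0.022],"turn":[0,0,0],"claw":0.0},{"dp":[0,0,-0.024],"turn":[0,0,0],"claw":0.0},{"dp":[0,0,-0.0255],"turn":[0,0,0],"claw":0.0},{"dp":[0,0,-0.0255],"turn":[0,0,0],"claw":0.0},{"dp":[0,0,-0.0255],"turn":[0,0,0],"claw":0.0}]'
python3 -m pendant '[{"dp":[0,0,0],"turn":[0,0,0],"claw":0.014},{"dp":[0,0,0],"turn":[0,0,0],"claw":0.02},{"dp":[0,0,0],"turn":[0,0,0],"claw":0.03},{"dp":[0,0,0],"turn":[0,0,0],"claw":0.036},{"dp":[0,0,0.01],"turn":[0,0,0],"claw":0.036},{"dp":[0,0,0.03],"turn":[0,0,0],"claw":0.036},{"dp":[0,0,0.06],"turn":[0,0,0],"claw":0.036},{"dp":[0,0,0.1],"turn":[0,0,0],"claw":0.036}]'
```

```text
t: 12.6
ee_pos: [544.8, 247.6, 9.8]
orientation: [-3.136, 0.192, -0.001]
ft_force: [0.5, 0.2, -1.3]
width: 12.2
t: 13.4
ee_pos: [543.5, 247.0, 110.0]
orientation: [3.134, -0.192, -0.004]
ft_force: [0.3, 0.1, -0.1]
width: 36.0
```

```bash
python3 -m pendant '[{"dp":[0,-0.045,0],"turn":[0,0,0.02],"claw":0.05},{"dp":[-0.002,-0.09,0],"turn":[0,0,0.04],"claw":0.05},{"dp":[-0.003,-0.135,0],"turn":[0,0,0.06],"claw":0.05},{"dp":[-0.004,-0.18,0],"turn":[0,0,0.08],"claw":0.05},{"dp":[-0.005,-0.225,0],"turn":[0,0,0.105],"claw":0.05},{"dp":[-0.006,-0.27,0],"turn":[0,0,0.105],"claw":0.05},{"dp":[-0.008,-0.315,0],"turn":[0,0,0.105],"claw":0.05},{"dp":[-0.011,-0.36,0],"turn":[0,0,0.105],"claw":0.05}]'
python3 -m pendant '[{"dp":[0,-0.045,0],"turn":[0,0,0],"claw":0.05},{"dp":[0,-0.0755,0],"turn":[0,0,0],"claw":0.05},{"dp":[0,-0.0755,-0.03],"turn":[0,0,0],"claw":0.05},{"dp":[0,-0.0755,-0.05],"turn":[0,0,0],"claw":0.05},{"dp":[0,-0.0755,-0.05],"turn":[0,0,0],"claw":0.05},{"dp":[0,-0.0755,-0.05],"turn":[0,0,0],"claw":0.05}]'
python3 - <<'E'
from h import *
d=imaging.get_image('top');bright(d,16,(125,195,160,265),80,30)
cv2.imwrite('pics/g1.png',np.hstack([cv2.resize(d['pixels'][170:300,95:215],None,fx=3,fy=4,interpolation=2),cv2.resize(imaging.get_image('side')['pixels'][105:295,145:285],None,fx=2.9,fy=520/190,interpolation=2)]))
E
```

```text
t: 14.2
ee_pos: [533.6, -114.4, 110.6]
orientation: [3.141, -0.027, 0.002]
ft_force: [1.2, -0.2, 0.7]
width: 50.1
t: 14.8
ee_pos: [533.6, -188.0, 60.2]
orientation: [-3.141, 0.027, 0.0]
ft_force: [0.1, -0.1, 0.9]
width: 50.1
br px 145.6 231.9 c [545. 247.] ang -7.05 len/w [114.7  15.8] mid [546.1 246.8]
br px 126.6 227.8 c [557.3 303. ] ang -1.92 len/w [64.2 14.9] mid [553.8 303.1]
```

View pics/g1.png

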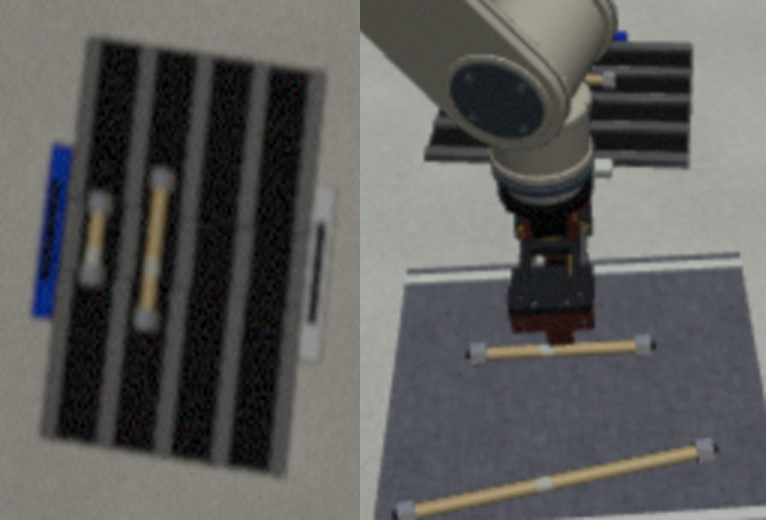

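column_100 is at (546.1, 246.8) against a lane centre of (546.4, 246.8). The jaws are over the middle of column_150 (both at about 561 px), so I'll grip it.

```bash
python3 -m pendant '[{"dp":[0,0,-0.03],"turn":[0,0,0],"claw":0.05},{"dp":[0,0,-0.045],"turn":[0,0,0],"claw":0.05},{"dp":[0,0,-0.0545],"turn":[0,0,0],"claw":0.05},{"dp":[0,0,-0.0545],"turn":[0,0,0],"claw":0.03},{"dp":[0,0,-0.0545],"turn":[0,0,0],"claw":0.02},{"dp":[0,0,-0.0545],"turn":[0,0,0],"claw":0.01},{"dp":[0,0,-0.0545],"turn":[0,0,0],"claw":0.0},{"dp":[0,0,-0.0545],"turn":[0,0,0],"claw":0.0}]'
python3 -m pendant '[{"dp":[0,0,0],"turn":[0,0,0],"claw":0.0},{"dp":[0,0,0],"turn":[0,0,0],"claw":0.0},{"dp":[0,0,0.01],"turn":[0,0,0],"claw":0.0},{"dp":[0,0,0.03],"turn":[0,0,0],"claw":0.0},{"dp":[0,0,0.07],"turn":[0,0,0],"claw":0.0},{"dp":[0,0,0.1],"turn":[0,0,0],"claw":0.0},{"dp":[0,0,0.1],"turn":[0,0,0],"claw":0.0},{"dp":[0,0,0.1],"turn":[0,0,0],"claw":0.0}]'
python3 - <<'E'
from h import *
d=imaging.get_image('side');cv2.imwrite('pics/i1.png',cv2.resize(d['pixels'][140:280,150:290],None,fx=4,fy=4,interpolation=2))
def proj(d,P):
    f=192/np.tan(np.radians(d['fov_y']/2));q=R.from_rotvec(d['rotation']).inv().apply(np.array(P)-d['xyz']);return d['cx']+f*q[0]/-q[2],d['cy']-f*q[1]/-q[2]
o=ctrl.get_obs()
for dx in(-83,0,83): p=o['ee_pos']+[dx,-dx*.017,7]; u,v=proj(d,p);print((u-150)*4,(v-140)*4)
E
```

```text
t: 15.7
ee_pos: [533.9, -188.2, 5.7]
orientation: [3.141, -0.027, 0.001]
ft_force: [-0.6, 0.4, 0.5]
width: 13.3
t: 16.5
ee_pos: [533.7, -188.1, 105.8]
orientation: [3.141, -0.027, 0.002]
ft_force: [-0.7, 0.8, -1.9]
width: 12.1
113.94570593085507 280.3213083344068
246.74935119553402 273.80325472510117
378.1571824040784 267.35370820254275
```

View pics/i1.png

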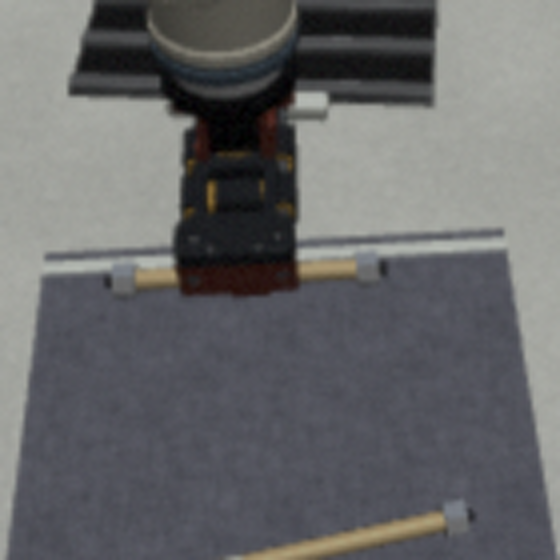

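```bash
python3 -m pendant '[{"dp":[0,0.025,0],"turn":[0,0,-0.02],"claw":0.0},{"dp":[0.001,0.07,0],"turn":[0,0,-0.04],"claw":0.0},{"dp":[0.002,0.115,0],"turn":[0,0,-0.06],"claw":0.0},{"dp":[0.003,0.16,0],"turn":[0,0,-0.08],"claw":0.0},{"dp":[0.004,0.205,0],"turn":[0,0,-0.105],"claw":0.0},{"dp":[0.005,0.25,0],"turn":[0,0,-0.105],"claw":0.0},{"dp":[0.006,0.295,0],"turn":[0,0,-0.105],"claw":0.0},{"dp":[0.0064,0.34,0],"turn":[0,0,-0.105],"claw":0.0}]'
python3 -m pendant '[{"dp":[0,0.03,0],"turn":[0,0,0],"claw":0.0},{"dp":[0,0.0395,-0.01],"turn":[0,0,0],"claw":0.0},{"dp":[0,0.0395,-0.04],"turn":[0,0,0],"claw":0.0},{"dp":[0,0.0395,-0.065],"turn":[0,0,0],"claw":0.0},{"dp":[0,0.0395,-0.07],"turn":[0,0,0],"claw":0.0},{"dp":[0,0.0395,-0.07],"turn":[0,0,0],"claw":0.0},{"dp":[0,0.0395,-0.07],"turn":[0,0,0],"claw":0.0}]'
python3 -m pendant '[{"dp":[0,0,-0.01],"turn":[0,0,0],"claw":0.0},{"dp":[0,0,-0.018],"turn":[0,0,0],"claw":0.0},{"dp":[0,0,-0.022],"turn":[0,0,0],"claw":0.0},{"dp":[0,0,-0.024],"turn":[0,0,0],"claw":0.0},{"dp":[0,0,-0.0255],"turn":[0,0,0],"claw":0.0},{"dp":[0,0,-0.0255],"turn":[0,0,0],"claw":0.0},{"dp":[0,0,-0.0255],"turn":[0,0,0],"claw":0.0}]'
```

```text
t: 17.35
ee_pos: [538.5, 153.5, 103.3]
orientation: [3.135, -0.192, -0.005]
ft_force: [1.3, -1.4, -1.6]
width: 12.1
t: 18.05
ee_pos: [540.2, 191.0, 35.4]
orientation: [3.136, -0.193, -0.0]
ft_force: [-0.4, -0.7, -0.6]
width: 12.2
t: 18.75
ee_pos: [540.1, 191.6, 9.8]
orientation: [-3.136, 0.192, -0.001]
ft_force: [0.1, 0.4, -1.5]
width: 11.6
```

```bash
python3 -m pendant '[{"dp":[0,0,0],"turn":[0,0,0],"claw":0.014},{"dp":[0,0,0],"turn":[0,0,0],"claw":0.02},{"dp":[0,0,0],"turn":[0,0,0],"claw":0.03},{"dp":[0,0,0],"turn":[0,0,0],"claw":0.036},{"dp":[0,0,0.01],"turn":[0,0,0],"claw":0.036},{"dp":[0,0,0.03],"turn":[0,0,0],"claw":0.036},{"dp":[0,0,0.06],"turn":[0,0,0],"claw":0.036},{"dp":[0,0,0.1],"turn":[0,0,0],"claw":0.036}]'
python3 -m pendant '[{"dp":[0,-0.045,0],"turn":[0,0,0.05],"claw":0.05},{"dp":[-0.002,-0.09,0],"turn":[0,0,0.1],"claw":0.05},{"dp":[-0.003,-0.135,0],"turn":[0,0,0.15],"claw":0.05},{"dp":[-0.004,-0.18,0],"turn":[0,0,0.2],"claw":0.05},{"dp":[-0.005,-0.225,0],"turn":[0,0,0.25],"claw":0.05},{"dp":[-0.006,-0.27,0],"turn":[0,0,0.288],"claw":0.05},{"dp":[-0.008,-0.315,0],"turn":[0,0,0.288],"claw":0.05},{"dp":[-0.012,-0.36,0],"turn":[0,0,0.288],"claw":0.05}]'
python3 -m pendant '[{"dp":[0,-0.045,0],"turn":[0,0,0],"claw":0.05},{"dp":[0,-0.09,0],"turn":[0,0,0],"claw":0.05},{"dp":[0,-0.135,0],"turn":[0,0,0],"claw":0.05},{"dp":[0,-0.1675,-0.02],"turn":[0,0,0],"claw":0.05},{"dp":[0,-0.1675,-0.05],"turn":[0,0,0],"claw":0.05},{"dp":[0,-0.1675,-0.05],"turn":[0,0,0],"claw":0.05},{"dp":[0,-0.1675,-0.05],"turn":[0,0,0],"claw":0.05}]'
python3 - <<'E'
from h import *
d=imaging.get_image('top');bright(d,16,(125,190,174,272),80,30)
cv2.imwrite('pics/j1.png',np.hstack([cv2.resize(d['pixels'][170:300,95:215],None,fx=3,fy=4,interpolation=2),cv2.resize(imaging.get_image('side')['pixels'][115:305,145:285],None,fx=2.9,fy=520/190,interpolation=2)]))
E
```

```text
t: 19.55
ee_pos: [538.8, 191.1, 110.0]
orientation: [3.135, -0.192, -0.004]
ft_force: [0.5, 1.0, 0.4]
width: 36.3
t: 20.35
ee_pos: [528.0, -170.5, 110.6]
orientation: [3.13, 0.26, 0.002]
ft_force: [0.6, 0.3, 0.4]
width: 50.0
t: 21.05
ee_pos: [527.5, -335.5, 59.9]
orientation: [-3.13, -0.26, 0.002]
ft_force: [-0.7, 1.1, 0.1]
width: 50.2
br px 164.7 234.3 c [538.1 191.2] ang -7.09 len/w [164.2  16.5] mid [538.9 191.1]
br px 145.7 231.8 c [545.5 246.8] ang -7.44 len/w [114.7  16.8] mid [546.1 246.7]
br px 126.7 227.6 c [558.  302.8] ang -2.72 len/w [64.4 15.4] mid [553.8 303. ]
```

View pics/j1.png

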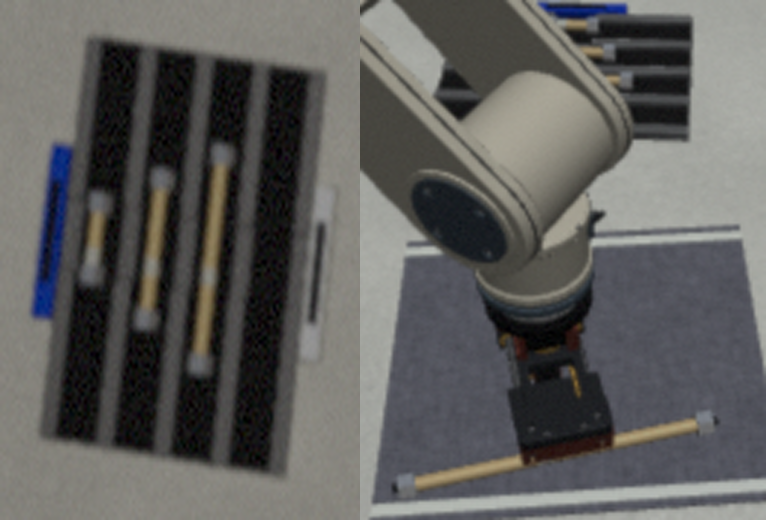

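Three columns are in place, and column_150 at (538.9, 191.1) against a lane centre of (539.5, 191.1). The jaws are over the middle of column_250, so I'll grip it.

```bash
python3 -m pendant '[{"dp":[0,0,-0.03],"turn":[0,0,0],"claw":0.05},{"dp":[0,0,-0.045],"turn":[0,0,0],"claw":0.05},{"dp":[0,0,-0.0545],"turn":[0,0,0],"claw":0.05},{"dp":[0,0,-0.0545],"turn":[0,0,0],"claw":0.03},{"dp":[0,0,-0.0545],"turn":[0,0,0],"claw":0.02},{"dp":[0,0,-0.0545],"turn":[0,0,0],"claw":0.01},{"dp":[0,0,-0.0545],"turn":[0,0,0],"claw":0.0},{"dp":[0,0,-0.0545],"turn":[0,0,0],"claw":0.0}]'
python3 -m pendant '[{"dp":[0,0,0],"turn":[0,0,0],"claw":0.0},{"dp":[0,0,0],"turn":[0,0,0],"claw":0.0},{"dp":[0,0,0.01],"turn":[0,0,0],"claw":0.0},{"dp":[0,0,0.03],"turn":[0,0,0],"claw":0.0},{"dp":[0,0,0.07],"turn":[0,0,0],"claw":0.0},{"dp":[0,0,0.1],"turn":[0,0,0],"claw":0.0},{"dp":[0,0,0.1],"turn":[0,0,0],"claw":0.0},{"dp":[0,0,0.1],"turn":[0,0,0],"claw":0.0}]'
python3 - <<'E'
from h import *
d=imaging.get_image('side');cv2.imwrite('pics/k1.png',cv2.resize(d['pixels'][180:320,145:285],None,fx=4,fy=4,interpolation=2))
def proj(d,P):
    f=192/np.tan(np.radians(d['fov_y']/2));q=R.from_rotvec(d['rotation']).inv().apply(np.array(P)-d['xyz']);return d['cx']+f*q[0]/-q[2],d['cy']-f*q[1]/-q[2]
o=ctrl.get_obs();x=R.from_rotvec(o['orientation']).as_matrix()[:,0]
for dx in(-133,0,133): p=o['ee_pos']+x*dx+[0,0,7]; u,v=proj(d,p);print((u-145)*4,(v-180)*4)
E
```

```text
t: 21.95
ee_pos: [528.2, -336.1, 5.8]
orientation: [3.131, 0.26, 0.001]
ft_force: [-0.7, 2.5, 1.3]
width: 13.6
t: 22.75
ee_pos: [527.9, -336.1, 105.6]
orientation: [3.13, 0.26, 0.001]
ft_force: [-1.2, 1.1, -2.6]
width: 12.1
18.030222108813177 362.1994010725425
259.28675670290284 311.40909991716853
486.71747078545195 263.5294663989747
```

View pics/k1.png

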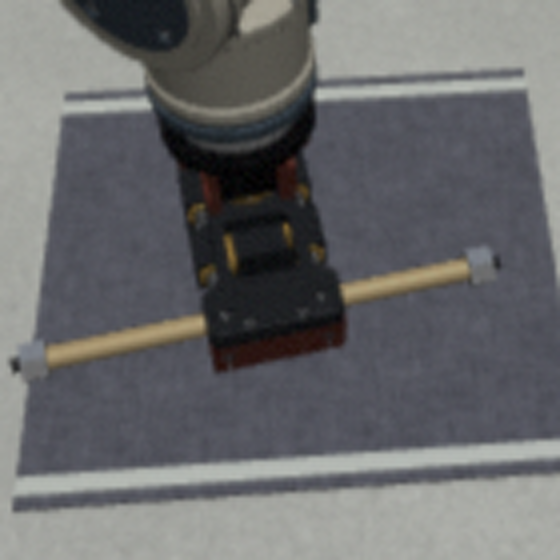

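```bash
python3 -m pendant '[{"dp":[0,0.025,0],"turn":[0,0,-0.03],"claw":0.0},{"dp":[0,0.07,0],"turn":[0,0,-0.07],"claw":0.0},{"dp":[0.001,0.115,0],"turn":[0,0,-0.11],"claw":0.0},{"dp":[0.001,0.16,0],"turn":[0,0,-0.15],"claw":0.0},{"dp":[0.001,0.205,0],"turn":[0,0,-0.19],"claw":0.0},{"dp":[0.002,0.25,0],"turn":[0,0,-0.23],"claw":0.0},{"dp":[0.002,0.295,0],"turn":[0,0,-0.27],"claw":0.0},{"dp":[0.0025,0.34,0],"turn":[0,0,-0.288],"claw":0.0}]'
python3 -m pendant '[{"dp":[0,0.045,0],"turn":[0,0,0],"claw":0.0},{"dp":[0,0.09,0],"turn":[0,0,0],"claw":0.0},{"dp":[0,0.12,0],"turn":[0,0,0],"claw":0.0},{"dp":[0,0.1316,-0.01],"turn":[0,0,0],"claw":0.0},{"dp":[0,0.1316,-0.04],"turn":[0,0,0],"claw":0.0},{"dp":[0,0.1316,-0.065],"turn":[0,0,0],"claw":0.0},{"dp":[0,0.1316,-0.07],"turn":[0,0,0],"claw":0.0},{"dp":[0,0.1316,-0.07],"turn":[0,0,0],"claw":0.0}]'
python3 -m pendant '[{"dp":[0,0,0],"turn":[0,0,0],"claw":0.0},{"dp":[0,0,-0.01],"turn":[0,0,0],"claw":0.0},{"dp":[0,0,-0.018],"turn":[0,0,0],"claw":0.0},{"dp":[0,0,-0.022],"turn":[0,0,0],"claw":0.0},{"dp":[0,0,-0.024],"turn":[0,0,0],"claw":0.0},{"dp":[0,0,-0.0255],"turn":[0,0,0],"claw":0.0},{"dp":[0,0,-0.0255],"turn":[0,0,0],"claw":0.0},{"dp":[0,0,-0.0255],"turn":[0,0,0],"claw":0.0}]'
python3 -m pendant '[{"dp":[0,0,0],"turn":[0,0,0],"claw":0.014},{"dp":[0,0,0],"turn":[0,0,0],"claw":0.02},{"dp":[0,0,0],"turn":[0,0,0],"claw":0.03},{"dp":[0,0,0],"turn":[0,0,0],"claw":0.036},{"dp":[0,0,0.01],"turn":[0,0,0],"claw":0.036},{"dp":[0,0,0.03],"turn":[0,0,0],"claw":0.036},{"dp":[0,0,0.06],"turn":[0,0,0],"claw":0.036},{"dp":[0,0,0.1],"turn":[0,0,0],"claw":0.036}]'
python3 -m pendant '[{"dp":[0,-0.045,0],"turn":[0,0,0],"claw":0.036},{"dp":[0,-0.09,0],"turn":[0,0,0],"claw":0.036},{"dp":[0,-0.135,0],"turn":[0,0,0],"claw":0.036},{"dp":[0,-0.18,0],"turn":[0,0,0],"claw":0.036},{"dp":[0,-0.225,0],"turn":[0,0,0],"claw":0.036},{"dp":[0,-0.27,0.02],"turn":[0,0,0],"claw":0.036},{"dp":[0,-0.3,0.04],"turn":[0,0,0],"claw":0.036},{"dp":[0,-0.3,0.04],"turn":[0,0,0],"claw":0.036}]'
python3 - <<'E'
from h import *
d=imaging.get_image('top');bright(d,16,(122,185,194,284),80,30)
cv2.imwrite('pics/l1.png',np.hstack([cv2.resize(d['pixels'][120:300,95:255],None,fx=2.5,fy=520/180,interpolation=2),cv2.resize(imaging.get_image('side')['pixels'][105:195,155:325],None,fx=2.3,fy=520/90,interpolation=2)]))
E
```

```text
t: 23.6
ee_pos: [528.8, 5.7, 103.3]
orientation: [3.135, -0.194, -0.006]
ft_force: [0.5, -1.2, -1.3]
width: 12.3
t: 24.4
ee_pos: [529.0, 134.6, 33.3]
orientation: [3.134, -0.193, -0.006]
ft_force: [-0.2, 0.1, -2.3]
width: 12.4
t: 25.2
ee_pos: [530.7, 135.6, 9.8]
orientation: [-3.136, 0.192, -0.001]
ft_force: [-0.2, 0.2, -3.0]
width: 12.3
t: 26.0
ee_pos: [529.3, 135.3, 110.1]
orientation: [3.135, -0.192, -0.004]
ft_force: [-0.1, -0.4, -0.2]
width: 36.0
t: 26.8
ee_pos: [532.3, -168.4, 152.9]
orientation: [3.133, -0.198, 0.009]
ft_force: [0.5, 0.9, -0.1]
width: 36.0
br px 183.9 237.2 c [529.6 134.8] ang -7.1 len/w [263.8  13.3] mid [531.3 134.6]
br px 164.7 234.2 c [538.3 191.1] ang -7.14 len/w [164.2  15.1] mid [538.9 191. ]
br px 145.6 232.0 c [544.9 247. ] ang -7.27 len/w [112.5  15.7] mid [545. 247.]
br px 126.0 229.1 c [553.4 304.5] ang -7.2 len/w [64.8 15.8] mid [553.5 304.5]
br px 192.1 274.2 c [423.  109.5] ang -3.29 len/w [68.5  9. ] mid [432. 109.]
br px 129.7 282.3 c [400.7 288.8] ang 86.19 len/w [58.   6.7] mid [400.2 282.3]
```

View pics/l1.png

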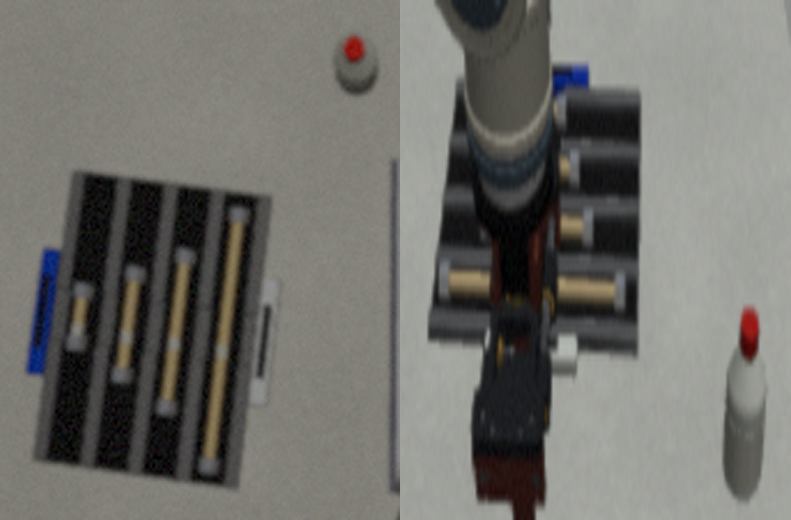

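All four columns lie flat and straight in their lanes: px (126,229), (146,232), (165,234) and (184,237). They are within 2 mm of the lane centres and about 0.2° of the lane direction, and the bottle hasn't moved. I'll let the arm settle and then hand in.

```bash
python3 -m pendant '[{"dp":[0,0,0],"turn":[0,0,0],"claw":0.036},{"dp":[0,0,0],"turn":[0,0,0],"claw":0.036},{"dp":[0,0,0],"turn":[0,0,0],"claw":0.036}]'
python3 -c "
from workcell import ctrl
print(ctrl.close_job())"
```

```text
t: 27.2
ee_pos: [530.1, -163.2, 149.1]
orientation: [-3.135, 0.189, 0.002]
ft_force: [-0.0, -0.7, -0.6]
width: 36.0
the job is handed in; nothing more can be done
None
```

All four columns are in the tray, shortest to longest counting from the blue grip, and the job was handed in at about 27 s of the 128 s allowed. No verdict was reported.

- **Placing:** In the final top view each column lay flat, within about 2 mm of its lane's centre and about 0.2° of its direction.
- **Handling:** Each column was lowered slowly and released at foam height; the wrist force readings stayed under about 3 N.
- **Bottle and arm:** The bottle was still standing, with no visible shift (judged by eye, not measured). The arm was clear of the tray and settled before hand-in.
- **Disagreement:** The side camera read about 4–6 mm more in y than the top camera. I used the top camera for lanes 2–4 because it matched the robot's own position when I checked the placed columns. Column_50 went in on an average of the two cameras and is about 2 mm off-centre sideways.

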